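# Make up two repair kits in the phone shop

## Task

Make up two repair kits from the stock in the middle of the bench: put the large solder spool and the plug-in charger in the two-compartment tray, and the small solder spool, the dropper bottle and the small jar in the three-compartment tray. Give each thing a compartment of its own (any one in the right tray), set down upright on the tray's floor without dropping it. Leave the large jar, the loupe and the heat sink where they stand.

Things in the scene. Friction and masses are not known exactly. Their poses are not given: they have to be found in the camera images.
- tray_two: aluminium tray with a black floor, fixed to the bench: one row of two open compartments, 135.5 x 69 mm outside. Origin: centre of its underside; x along the row, z up. Floor 2.5 mm thick; walls and dividers 2.5 mm thick, 8 mm above the floor. Compartments 64 x 64 mm inside, centred at y = 0, x = -33.25 and +33.25 mm. Finger tips 10 mm or more above a thing's underside clear the walls.
- tray_three: aluminium tray with a black floor, fixed to the bench: one row of three open compartments, 202 x 69 mm outside. Origin: centre of its underside; x along the row, z up. Floor 2.5 mm thick; walls and dividers 2.5 mm thick, 8 mm above the floor. Compartments 64 x 64 mm inside, centred at y = 0, x = -66.5, 0 and +66.5 mm. Finger tips 10 mm or more above a thing's underside clear the walls.
- spool_large_mid (a point): the larger solder spool standing on one flange: grey plastic flanges, silvery wire, dark round bore on top; diameter 46 mm, height 44 mm (treat as a plain cylinder). Point at its centre, half-way up; z up along its axis.
- spool_small_mid (a point): the smaller solder spool standing on one flange: grey plastic flanges, silvery wire, dark round bore on top; diameter 34 mm, height 36 mm (treat as a plain cylinder). Point at its centre, half-way up; z up along its axis.
- bottle_mid (a point): white plastic dropper bottle standing upright, 75 mm high: straight body 32 mm in diameter up to 52 mm, then a narrow grey nozzle. Point on its axis, 37.5 mm above its underside; z up.
- jar_small_mid (a point): the smaller jar: white plastic with a steel screw cap, diameter 36 mm, height 36 mm, straight sides. Point at its centre, half-way up; z up.
- charger_mid (a point): white plug-in phone charger standing on its end: a block 44 mm (its x) x 28 mm (its y) x 40 mm high, with two brass pins 16 mm long pointing up from its top. Point at the block's centre, 20 mm above its underside; z up.
- jar_large_mid (a point): not wanted, must stay: the larger jar: white plastic with a steel screw cap, diameter 58 mm, height 50 mm, straight sides. Point at its centre, half-way up; z up.
- loupe_mid (a point): not wanted, must stay: black eyepiece loupe, a cone with a lens on top, 36 mm in diameter at the foot, 32 mm high. Point at its centre, half-way up.
- heatsink_mid (a point): not wanted, must stay: finned aluminium heat sink, 40 x 40 x 20 mm high. Point at its centre, half-way up.
Not all that is in view belongs to the job. Leave any brown or orange look-alike of the part that bears jar_small_mid alone.

How it is judged:
At the end, for the whole second after the job is handed in: Large spool and charger in the two-compartment tray, small spool, bottle and small jar in the three-compartment tray, one to a compartment (centre within 22 mm of its centre along and across the row), on the floor (height within 4 mm), tilt under 0.12 rad, released, at rest (((x of spool_large_mid in the frame of tray_two between -0.05525 and -0.01125 m and x of charger_mid in the frame of tray_two between 0.01125 and 0.05525 m) or (x of spool_large_mid in the frame of tray_two between 0.01125 and 0.05525 m and x of charger_mid in the frame of tray_two between -0.05525 and -0.01125 m)) and y of spool_large_mid in the frame of tray_two between -0.022 and 0.022 m and z of spool_large_mid in the frame of tray_two between 0.0205 and 0.0285 m and angle between each of spool_large_mid, charger_mid, spool_small_mid, bottle_mid, jar_small_mid's own z axis and vertical below 0.12 rad and linear speed of each of spool_large, charger, spool_small, bottle, jar_small below 0.02 m/s and y of charger_mid in the frame of tray_two between -0.022 and 0.022 m and z of charger_mid in the frame of tray_two between 0.0185 and 0.0265 m and ((x of spool_small_mid in the frame of tray_three between -0.0885 and -0.0445 m and x of bottle_mid in the frame of tray_three between -0.022 and 0.022 m and x of jar_small_mid in the frame of tray_three between 0.0445 and 0.0885 m) or (x of spool_small_mid in the frame of tray_three between -0.0885 and -0.0445 m and x of bottle_mid in the frame of tray_three between 0.0445 and 0.0885 m and x of jar_small_mid in the frame of tray_three between -0.022 and 0.022 m) or (x of spool_small_mid in the frame of tray_three between -0.022 and 0.022 m and x of bottle_mid in the frame of tray_three between -0.0885 and -0.0445 m and x of jar_small_mid in the frame of tray_three between 0.0445 and 0.0885 m) or (x of spool_small_mid in the frame of tray_three between -0.022 and 0.022 m and x of bottle_mid in the frame of tray_three between 0.0445 and 0.0885 m and x of jar_small_mid in the frame of tray_three between -0.0885 and -0.0445 m) or (x of spool_small_mid in the frame of tray_three between 0.0445 and 0.0885 m and x of bottle_mid in the frame of tray_three between -0.0885 and -0.0445 m and x of jar_small_mid in the frame of tray_three between -0.022 and 0.022 m) or (x of spool_small_mid in the frame of tray_three between 0.0445 and 0.0885 m and x of bottle_mid in the frame of tray_three between -0.022 and 0.022 m and x of jar_small_mid in the frame of tray_three between -0.0885 and -0.0445 m)) and y of spool_small_mid in the frame of tray_three between -0.022 and 0.022 m and z of spool_small_mid in the frame of tray_three between 0.0165 and 0.0245 m and y of bottle_mid in the frame of tray_three between -0.022 and 0.022 m and z of bottle_mid in the frame of tray_three between 0.036 and 0.044 m and y of jar_small_mid in the frame of tray_three between -0.022 and 0.022 m and z of jar_small_mid in the frame of tray_three between 0.0165 and 0.0245 m); the robot touches nothing.
It fails at once if the large jar, the loupe or the heat sink is shifted by more than 20 mm (distance of any of jar_large_mid, loupe_mid, heatsink_mid from where it was at the start of the episode above 0.02 m).
It fails at once if a kit thing is dropped or thrown (faster than 0.8 m/s out of the fingers, a fall of about 33 mm) ((linear speed of spool_large above 0.8 m/s and contact force between the fingers and spool_large below 0.01 N) or (linear speed of charger above 0.8 m/s and contact force between the fingers and charger below 0.01 N) or (linear speed of spool_small above 0.8 m/s and contact force between the fingers and spool_small below 0.01 N) or (linear speed of bottle above 0.8 m/s and contact force between the fingers and bottle below 0.01 N) or (linear speed of jar_small above 0.8 m/s and contact force between the fingers and jar_small below 0.01 N)).
It also fails if it takes over 128 s, if anything falls off the work surface, if the arm or the gripper's body presses on something with over 40 N, if the wrist force passes 120 N, or if a joint passes its speed limit or range.

## Robot

A 6-joint arm with a two-finger parallel gripper is mounted at the origin on the work surface. World frame = base frame: x ahead of the robot, y to its left, z up, the work surface at z = 0. Lengths are in m, angles in rad, forces in N, time in s.
With the tool pointing down it reaches from about 0.375 to 0.9 m from the base axis. Payload 3.1 kg.
Tool frame: the origin (TCP) lies between the finger pads; the fingertips stand 19 mm ahead of it and the grasp point (between the pads) is the TCP; z points along the fingers, y is the direction in which the jaws open and shut (so a half turn about z gives the same grasp; the last joint's range is limited). The gripper opens to 87 mm and grips with 3 to 60 N. Pads are 19 mm wide; open, the fingers measure 117 mm over their backs; the gripper's body (75 mm by 190 mm) begins 51 mm behind the grasp point.
Start: joints at [1.036, 0.527, 1.433, -0, 1.181, -0.178], TCP at [0.218, 0.586, 0.242] pointing down, gripper open.
Joint ranges: [-3.08, 3.08], [-0.75, 2.2], [0.22, 2.44], [-1.43, 4.57], [0, 2.65], [-2.85, 2.85]. Speed limits (rad/s): [2.79, 2.79, 3.14, 3.14, 3.14, 3.14].

## Interface

Orientations are given as a unit quaternion [x, y, z, w].
In Python, from rig import robot gives the robot as it stands.
- The arm moves only by the tool apply_moves, never from a script. Its argument "series" is a list of rows, each a list of 7 numbers: the shift along the tool's x, y, z in cm, then the turn, a rotation vector about the tool's x, y, z in degrees, then the opening, from 0 (shut) to 1 (fully open). In form: [[dx, dy, dz, rx, ry, rz, grip], ...]. A call has 1 to 5 rows; each row is the pose to reach, as a shift and turn from the pose commanded when the call began, along the tool's axes at that moment; what a row does not reach only later rows make up. A row lasts 1/12 s, in which the tool goes at most 41.7 mm and 7.16 degrees, less where a joint would pass 70% of its speed; a pose out of reach is approached as far as the arm can. A call with a gripper value outside its range is refused whole. The fingers move at their own pace and stop on an object; "newtons" is the grip in N (left out, the last holds). Time passes only in rows, so rows that repeat a pose let the fingers close. It gives the time, the measured TCP pose, the force and the opening at its end, in the units of the state.
- robot.get_obs(): the state, without advancing time (a new reading comes with each control period).
- robot.camera(name): name is "side" or "top" or "wrist"; returns the picture (480x640x3 uint8, red, green, blue); there is no depth.
- robot.camera_params(name): a dict with "mtx" (3x3 intrinsics, pixels), "origin" and "rotation" of the camera in the world. Camera axes: x right, y down, z forward; pixel columns grow to the right and rows downward; lengths in m; the calibration is good to about 2 mm. A picture is of the moment at which its call begins: read the wrist's pose just before it. camera_params takes no time and is no camera call; for the wrist camera it gives the pose at the moment of the call.
- robot.hand_in(): hands the job in, once; it reports no verdict.
The state is a dict: "time": time; "q": joint angles; "joint_velocities": joint speeds; "joint_torque": joint torques, N m; "position": TCP position; "tool_rot": TCP orientation; "ft_force": force on the tool from outside, world axes, zero at the start; "moment": the same for the moment, N m; "grip_width": finger opening in m.
Only numpy, scipy, OpenCV 4.12 (cv2) and the standard library are available. Lean on these libraries where they do the work, as an engineer would, in place of code of your own. Each camera call takes 0.05 s, during which the arm holds its last target. There are 200 camera calls.

## Working session

There is one attempt and no reset: what is moved stays moved. The work goes in short steps, Python scripts to look and compute and a tool call to move; the robot and the scene stay as the last step left them, time stands still between calls to the robot, and variables do not carry over. Pictures are saved under pics/ and viewed, about 12 in all and at most 16, crops included, and the job is handed in when it is done.

Besides the shell and the picture viewer there is one more tool, called after "Request:" as a command line: name --pt "numbers of a row" for each row, then --argument value for the rest. apply_moves: Moves the arm, as the interface text tells. Its arguments: {"type":"object","properties":{"series":{"type":"array"},"newtons":{"type":"number"}},"required":["series"]}

```bash
ls && mkdir -p pics && python3 - <<'E'
from rig import robot
import cv2
o=robot.get_obs()
print(o['time'],o['position'],o['tool_rot'],o['grip_width'],o['q'])
for n in ['top','side','wrist']:
    p=robot.camera_params(n);print(n,p['mtx'].tolist() if hasattr(p['mtx'],'tolist') else p['mtx'],p['origin'],p['rotation'])
    im=robot.camera(n);cv2.imwrite(f'pics/{n}0.png',im[:,:,::-1])
E
```

```text
pics
0.0 [0.2179283  0.58505357 0.24057448] [ 1.77479373e-01  9.84123948e-01 -9.95583622e-04 -3.67811110e-04] 0.08719340194493262 [ 1.03548588e+00  5.28467891e-01  1.43388983e+00 -6.87466771e-06
  1.18135763e+00 -1.78458496e-01]
top [[511.0310422274611, 0.0, 332.18719053814675], [0.0, 511.0310422274611, 240.11432063322798], [0.0, 0.0, 1.0]] [ 0.3309684  -0.00158911  0.89526934] [ 0.71227074 -0.69323479  0.07528548 -0.08017488]
side [[552.4637078824123, 0.0, 319.4209385421137], [0.0, 552.4637078824123, 243.2339895927955], [0.0, 0.0, 1.0]] [ 0.37485495 -0.64071462  0.8223789 ] [ 0.93046524 -0.10652456  0.0460754  -0.34751118]
wrist [[412.1636271647048, 0.0, 319.6261958787222], [0.0, 412.1636271647048, 241.19222139083053], [0.0, 0.0, 1.0]] [0.14346038 0.61122041 0.38470177] [0.81266212 0.56413503 0.08249005 0.12052942]
```

View pics/top0.png

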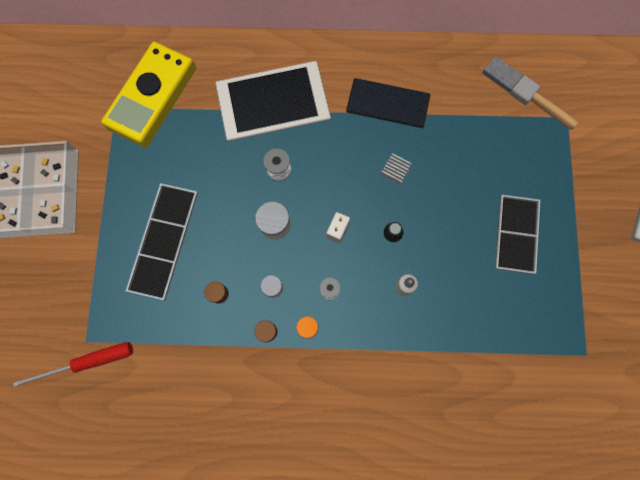

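View pics/side0.png

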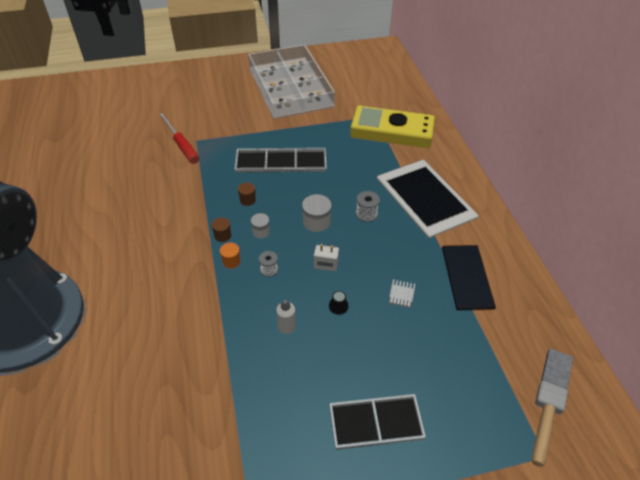

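The pictures show these things; top-view pixel first, then side-view pixel:
- **Kit things:** large spool (277,160)/(367,205), charger (338,227)/(326,257), small spool (330,288)/(268,263), bottle (408,284)/(286,317), small jar with grey cap (271,286)/(260,224).
- **Look-alikes for the small jar:** brown (215,292) and (265,331), orange (307,327), and the large jar (272,219). I choose the white jar with the steel cap at (271,286).
- **Must stay:** loupe (393,231), heat sink (397,168), large jar (272,219).

Next are close crops to check the choice.

```bash
python3 - <<'E'
import cv2
a=cv2.imread('pics/top0.png')[145:345,190:430]; cv2.imwrite('pics/topc.png',cv2.resize(a,None,fx=3,fy=3,interpolation=cv2.INTER_CUBIC))
a=cv2.imread('pics/side0.png')[180:340,200:420]; cv2.imwrite('pics/sidec.png',cv2.resize(a,None,fx=3.5,fy=3.5,interpolation=cv2.INTER_CUBIC))
E
```

```text
(no output)
```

View pics/topc.png

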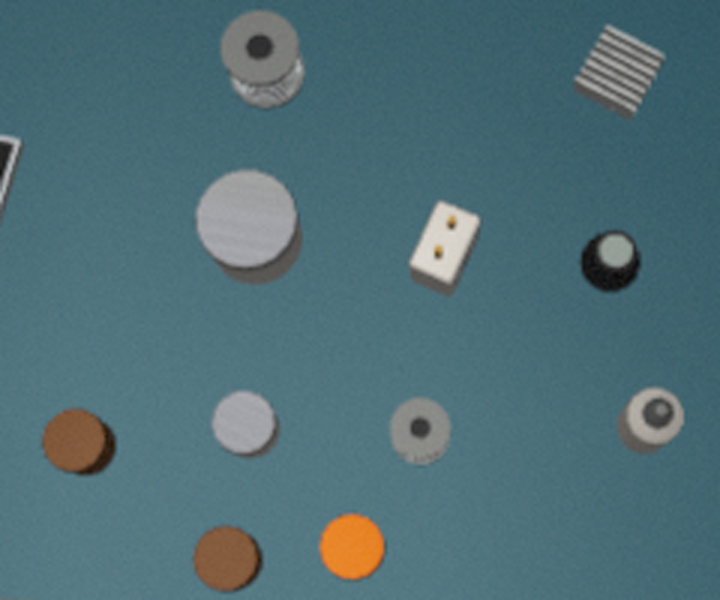

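View pics/sidec.png

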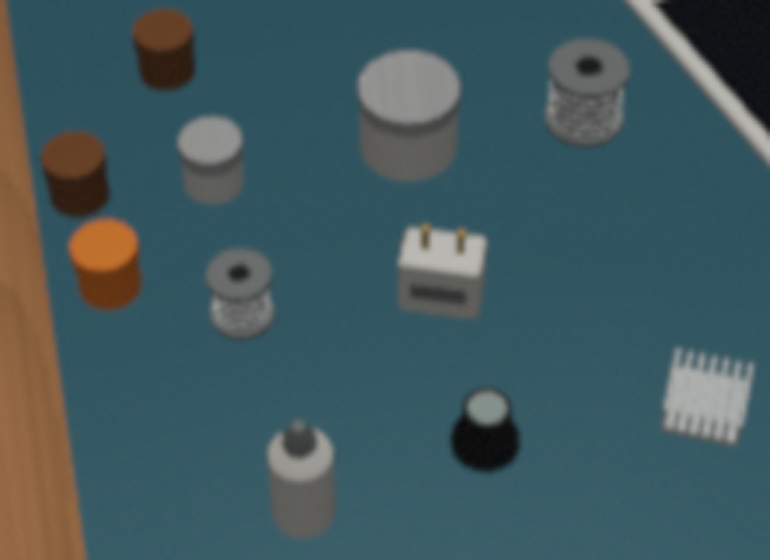

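The crops confirm the choice. The steel-capped white jar is at top crop (244,422), and the brown and orange jars are separate from it. Now I triangulate the top centres and the tray compartments.

```bash
cat > h.py <<'E'
import numpy as np, cv2
from scipy.spatial.transform import Rotation as R
from rig import robot
def ray(p,uv):
    d=np.linalg.inv(p['mtx'])@np.array([uv[0],uv[1],1.]); Q=np.asarray(p['rotation'])
    M=R.from_quat(Q).as_matrix() if Q.size==4 else Q
    d=M@d; return np.array(p['origin']),d/np.linalg.norm(d)
def tri(a,b):
    (o1,d1),(o2,d2)=a,b
    s,*_=np.linalg.lstsq(np.c_[d1,-d2],o2-o1,rcond=None)
    x,y=o1+s[0]*d1,o2+s[1]*d2; return (x+y)/2,np.linalg.norm(x-y)
def plane(a,z): o,d=a; return o+d*(z-o[2])/d[2]
def delta(T,yaw_y=None):
    "shift in tool cm to put TCP at T, and turn about tool z (deg) so jaw axis lies along world angle yaw_y (deg)"
    o=robot.get_obs(); r=R.from_quat(o['tool_rot']); M=r.as_matrix()
    s=M.T@(np.array(T)-o['position'])*100; t=0
    if yaw_y is not None:
        a=np.degrees(np.arctan2(M[1,1],M[0,1])); t=-((yaw_y-a+90)%180-90)
    return s.round(2),round(t,1)
E
python3 - <<'E'
from h import *
pt,ps=robot.camera_params('top'),robot.camera_params('side')
T=lambda u,v:ray(pt,(u/3+190-1/3,v/3+145-1/3)); S=lambda u,v:ray(ps,(u/3.5+200-.36,v/3.5+180-.36))
D={'Lspool':((260,47),(588,66)),'Ljar':((247,219),(409,88)),'sspool':((420,428),(239,273)),'sjar':((244,422),(210,141)),
'nozzle':((660,410),(299,426)),'loupe':((616,250),(487,407)),
'ch0':((440,202),(487,234)),'ch1':((480,219),(482,275)),'ch2':((449,281),(399,268)),'ch3':((410,263),(407,228)),'heats':((620,68),(710,393))}
for k,(a,b) in D.items():
    x,e=tri(T(*a),S(*b)); print(k,x.round(4),'gap',round(e,4))
def black(n,box):
    im=cv2.imread(f'pics/{n}0.png');x0,y0,x1,y1=box
    m=(im.max(2)<50).astype(np.uint8)[y0:y1,x0:x1]
    c=[c for c in cv2.findContours(m,0,2)[0] if cv2.contourArea(c)>150]
    out=[]
    for q in c:
        M=cv2.moments(q);out.append((M['m10']/M['m00']+x0,M['m01']/M['m00']+y0))
    return out
t3=sorted(black('top',(110,175,205,305)),key=lambda p:p[1]);s3=sorted(black('side',(230,145,332,173)),key=lambda p:-p[0])
t2=sorted(black('top',(490,190,550,280)),key=lambda p:p[1]);s2=sorted(black('side',(325,390,430,450)),key=lambda p:-p[0])
for a,b in ((t3,s3),(t2,s2)):
    print(len(a),len(b))
    for p,q in zip(a,b): x,e=tri(ray(pt,p),ray(ps,q));print(np.round(p),x.round(4),round(e,4),plane(ray(pt,p),.004).round(4))
E
```

```text
Lspool [0.6619 0.1094 0.0462] gap 0.0014
Ljar [0.5565 0.1111 0.0497] gap 0.0008
sspool [0.441  0.009  0.0372] gap 0.0007
sjar [0.4418 0.1083 0.0356] gap 0.0009
nozzle [ 0.4494 -0.1203  0.075 ] gap 0.0007
loupe [ 0.5474 -0.1013  0.0342] gap 0.0014
ch0 [0.5724 0.0012 0.0433] gap 0.0015
ch1 [ 0.5639 -0.0221  0.039 ] gap 0.0012
ch2 [ 0.5252 -0.0052  0.0363] gap 0.003
ch3 [0.5344 0.0174 0.0406] gap 0.0024
heats [ 0.6657 -0.1057  0.016 ] gap 0.0016
3 3
[173. 205.] [0.5857 0.2967 0.009 ] 0.0008 [0.5875 0.2984 0.004 ]
[162. 240.] [0.5204 0.3099 0.009 ] 0.0015 [0.5222 0.3117 0.004 ]
[151. 276.] [0.4552 0.3234 0.0082] 0.0018 [0.4567 0.3251 0.004 ]
2 2
[519. 216.] [ 0.5829 -0.3261  0.0078] 0.0013 [ 0.5847 -0.3275  0.004 ]
[516. 252.] [ 0.5168 -0.3185  0.0078] 0.0015 [ 0.5183 -0.3199  0.004 ]
```

Both views agree to 1–3 mm. The measured tops are large spool 46 mm, small spool 37, small jar 36, nozzle 75 and charger about 40, with rims at 8–9 mm, all close to the text. Next I move toward the small jar and turn the jaws to world y.

Request:
apply_moves --pt "-2.5 -2.5 0.5 0 0 -5 1" --pt "-5 -5 1 0 0 -10 1" --pt "-7.5 -7.5 2 0 0 -15 1" --pt "-10 -10 3 0 0 -20.3 1" --pt "-12.5 -12.5 4 0 0 -20.3 1" --newtons 25

```text
time: 0.57
position: [0.2919, 0.4234, 0.2012]
tool_rot: [-0.001, 1.0, -0.0, 0.0]
ft_force: [1.0, -0.2, 1.0]
grip_width: 0.087
```

```bash
python3 - <<'E'
from h import *
print(robot.get_obs()['position'],R.from_quat(robot.get_obs()['tool_rot']).as_matrix().round(3),delta([.442,.1083,.15],90))
E
```

```text
[0.2918946  0.42336542 0.20117246] [[-1.    -0.002  0.   ]
 [-0.002  1.    -0.   ]
 [-0.    -0.    -1.   ]] (array([-14.96, -31.53,   5.12]), np.float64(0.1))
```

Request:
apply_moves --pt "-1.7 -3.5 0.5 0 0 0 1" --pt "-3.4 -7 1 0 0 0 1" --pt "-5 -10.5 2 0 0 0 1" --pt "-6.7 -14 3 0 0 0 1" --pt "-8.4 -17.5 4 0 0 0 1"

```text
time: 0.98
position: [0.3757, 0.248, 0.1613]
tool_rot: [0.001, 1.0, 0.0, 0.0]
ft_force: [0.1, 0.7, -0.9]
grip_width: 0.0869
```

Request:
apply_moves --pt "-1.7 -3.5 0.5 0 0 0 1" --pt "-3.4 -7 1 0 0 0 1" --pt "-5 -10.5 1 0 0 0 1" --pt "-6.6 -14 1 0 0 0 1" --pt "-6.6 -14 1 0 0 0 1"

```text
time: 1.4
position: [0.4457, 0.1041, 0.1517]
tool_rot: [0.005, 1.0, -0.001, 0.003]
ft_force: [-0.3, 0.2, 0.3]
grip_width: 0.0869
```

```bash
python3 - <<'E'
from h import *
print(robot.get_obs()['position'],delta([.442,.1083,.031],90))
cv2.imwrite('pics/w1.png',robot.camera('wrist')[:,:,::-1])
p=robot.camera_params('wrist');M=R.from_quat(p['rotation']).as_matrix()
for n,P in {'sjar':(.4418,.1083,.036),'sspool':(.441,.009,.036)}.items():
    c=M.T@(np.array(P)-p['origin']);c=p['mtx']@c;print(n,c[:2]/c[2])
E
```

```text
[0.44574862 0.10407416 0.1516704 ] (array([ 0.44,  0.44, 12.06]), np.float64(-0.5))
sjar [325.58150933 240.1093822 ]
sspool [174.53944463 240.35065962]
```

View pics/w1.png

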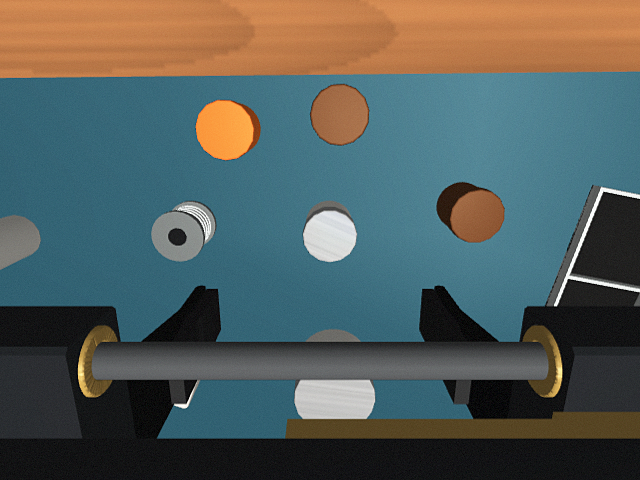

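The wrist view shows the jar's cap at (330,235), within 5 px of the prediction. The small spool's bore is at (177,237), and the brown and orange jars are clear of the jaws. I go down on the jar.

```bash
python3 - <<'E'
from h import *
p=robot.camera_params('wrist');print(plane(ray(p,(330,235.5)),.036),plane(ray(p,(177.5,237)),.036))
print(robot.get_obs()['position'],delta([.442,.1085,.031],90))
E
```

```text
[0.438674   0.11121186 0.036     ] [0.43872551 0.01119935 0.036     ]
[0.44344501 0.1064044  0.15153916] (array([ 0.17,  0.21, 12.05]), np.float64(-0.5))
```

Request:
apply_moves --pt "0.2 0.1 3 0 0 0 1" --pt "0.2 0.1 6 0 0 0 1" --pt "0.2 0.1 9 0 0 0 1" --pt "0.2 0.1 11 0 0 0 1" --pt "0.2 0.1 12 0 0 0 1"

```text
time: 1.87
position: [0.4368, 0.1115, 0.0293]
tool_rot: [0.001, 1.0, 0.0, -0.002]
ft_force: [0.3, -0.5, -0.2]
grip_width: 0.0869
```

Request:
apply_moves --pt "0 0 0 0 0 0 0.9" --pt "0 0 0 0 0 0 0" --pt "0 0 0 0 0 0 0" --pt "0 0 0 0 0 0 0" --pt "0 0 0 0 0 0 0"

```text
time: 2.28
position: [0.4395, 0.1107, 0.0325]
tool_rot: [0.001, 1.0, 0.0, 0.001]
ft_force: [1.4, 0.3, -0.2]
grip_width: 0.0617
```

Request:
apply_moves --pt "0 0 0 0 0 0 0" --pt "0 0 0 0 0 0 0" --pt "0 0 0 0 0 0 0" --pt "0 0 0 0 0 0 0" --pt "0 0 0 0 0 0 0"

```text
time: 2.7
position: [0.4391, 0.1104, 0.0318]
tool_rot: [0.001, 1.0, 0.0, 0.0]
ft_force: [-0.2, -0.6, 3.0]
grip_width: 0.0354
```

Request:
apply_moves --pt "0 0 -1 0 0 0 0" --pt "0 0 -3 0 0 0 0" --pt "0 0 -6 0 0 0 0" --pt "-1 1.3 -8 0 0 0 0" --pt "-3 3.8 -9 0 0 0 0"

```text
time: 3.12
position: [0.4671, 0.1473, 0.1234]
tool_rot: [0.003, 1.0, -0.0, -0.001]
ft_force: [1.3, 0.5, -0.8]
grip_width: 0.0352
```

Request:
apply_moves --pt "-2.2 2.8 0 0 0 0 0" --pt "-4.4 5.6 0 0 0 0 0" --pt "-6.6 8.4 0 0 0 0 0" --pt "-8.8 11.2 0 0 0 0 0" --pt "-10.6 13.6 0 0 0 0 0"

```text
time: 3.53
position: [0.5766, 0.286, 0.1214]
tool_rot: [0.001, 1.0, 0.0, 0.0]
ft_force: [0.3, -0.2, -0.4]
grip_width: 0.0357
```

Request:
apply_moves --pt "-1.1 1.25 0 0 0 0 0" --pt "-1.1 1.25 1 0 0 0 0" --pt "-1.1 1.25 3 0 0 0 0" --pt "-1.1 1.25 4.5 0 0 0 0" --pt "-1.1 1.25 5.5 0 0 0 0"

```text
time: 3.95
position: [0.5837, 0.2951, 0.0637]
tool_rot: [0.001, 1.0, -0.001, -0.003]
ft_force: [0.2, -0.2, -0.8]
grip_width: 0.0353
```

Request:
apply_moves --pt "0 0 0 0 0 0 0" --pt "0 0 0 0 0 0 0" --pt "0 0 0 0 0 0 0" --pt "0 0 0 0 0 0 0"

```text
time: 4.28
position: [0.5871, 0.2965, 0.0676]
tool_rot: [0.001, 1.0, 0.0, 0.001]
ft_force: [0.8, 0.3, 0.2]
grip_width: 0.0355
```

```bash
python3 - <<'E'
from h import *
print(robot.get_obs()['grip_width'],delta([.586,.297,.0348],90))
E
```

```text
0.03551888181131467 (array([0.11, 0.05, 3.28]), np.float64(-0.2))
```

Request:
apply_moves --pt "0 0 1 0 0 0 0" --pt "0 0 2 0 0 0 0" --pt "0 0 2.6 0 0 0 0" --pt "0 0 3 0 0 0 0" --pt "0 0 3.2 0 0 0 0"

```text
time: 4.7
position: [0.5855, 0.2963, 0.0342]
tool_rot: [0.001, 1.0, -0.0, -0.001]
ft_force: [-4.9, -1.9, 15.1]
grip_width: 0.0354
```

Request:
apply_moves --pt "0 0 0 0 0 0 0" --pt "0 0 0 0 0 0 0" --pt "0 0 0 0 0 0 0"

```text
time: 4.95
position: [0.5863, 0.2967, 0.0344]
tool_rot: [0.001, 1.0, -0.0, -0.0]
ft_force: [-0.9, -0.6, 0.3]
grip_width: 0.0355
```

Request:
apply_moves --pt "0 0 0 0 0 0 0.55" --pt "0 0 0 0 0 0 0.6" --pt "0 0 0 0 0 0 1" --pt "0 0 0 0 0 0 1" --pt "0 0 0 0 0 0 1"

```text
time: 5.37
position: [0.5865, 0.2966, 0.0345]
tool_rot: [0.001, 1.0, 0.0, 0.0]
ft_force: [-0.3, 0.1, -0.4]
grip_width: 0.0607
```

Request:
apply_moves --pt "0 0 0 0 0 0 1" --pt "0 0 0 0 0 0 1" --pt "0 0 -2 0 0 0 1" --pt "0 0 -5 0 0 0 1" --pt "0 0 -8 0 0 0 1"

```text
time: 5.78
position: [0.5854, 0.2962, 0.1141]
tool_rot: [0.001, 1.0, -0.001, -0.002]
ft_force: [0.5, 0.1, 0.5]
grip_width: 0.0859
```

Request:
apply_moves --pt "1.8 -3.5 0 0 0 0 1" --pt "3.6 -7 0 0 0 0 1" --pt "5.4 -10.5 0 0 0 0 1" --pt "7.2 -14 0 0 0 0 1" --pt "9 -17.5 0 0 0 0 1"

```text
time: 6.2
position: [0.495, 0.1207, 0.115]
tool_rot: [0.001, 1.0, -0.0, 0.0]
ft_force: [0.5, -1.0, -0.4]
grip_width: 0.0872
```

Request:
apply_moves --pt "1.8 -3.5 0 0 0 0 1" --pt "3.6 -7 0 0 0 0 1" --pt "5.6 -11 0 0 0 0 1" --pt "5.6 -11.2 0 0 0 0 1" --pt "5.6 -11.2 0 0 0 0 1"

```text
time: 6.62
position: [0.4391, 0.008, 0.1148]
tool_rot: [0.004, 1.0, 0.0, -0.0]
ft_force: [0.0, -0.2, -0.2]
grip_width: 0.0872
```

Request:
apply_moves --pt "0 0 0 0 0 0 1" --pt "0 0 0 0 0 0 1" --pt "0 0 0 0 0 0 1"

```text
time: 6.87
position: [0.4406, 0.0111, 0.1146]
tool_rot: [0.0, 1.0, -0.0, 0.001]
ft_force: [0.7, 0.2, 0.0]
grip_width: 0.087
```

```bash
python3 - <<'E'
from h import *
print(robot.get_obs()['grip_width'],delta([.440,.0098,.031],90))
cv2.imwrite('pics/t1.png',robot.camera('top')[:,:,::-1][100:350,80:600])
E
```

```text
0.08698596552950262 (array([ 0.07, -0.13,  8.36]), np.float64(-0.0))
```

View pics/t1.png

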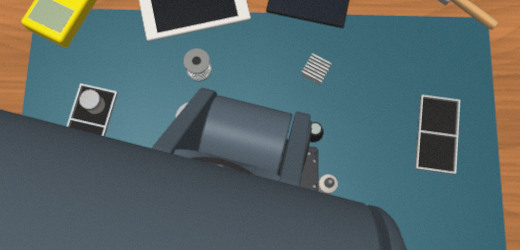

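The small jar stands upright in its compartment, at crop (90,100). Next is the small spool.

Request:
apply_moves --pt "0 -0.1 3 0 0 0 1" --pt "0 -0.1 6 0 0 0 1" --pt "0 -0.1 7.5 0 0 0 1" --pt "0 -0.1 8.3 0 0 0 1" --pt "0 -0.1 8.3 0 0 0 0"

```text
time: 7.33
position: [0.4392, 0.0099, 0.0301]
tool_rot: [0.0, 1.0, 0.0, -0.001]
ft_force: [-0.7, 0.5, 0.8]
grip_width: 0.0846
```

Request:
apply_moves --pt "0 0 0 0 0 0 0" --pt "0 0 0 0 0 0 0" --pt "0 0 0 0 0 0 0" --pt "0 0 0 0 0 0 0" --pt "0 0 0 0 0 0 0"

```text
time: 7.75
position: [0.4402, 0.0089, 0.0323]
tool_rot: [0.001, 1.0, -0.0, 0.001]
ft_force: [-0.3, -0.1, -0.3]
grip_width: 0.0548
```

Request:
apply_moves --pt "0 0 0 0 0 0 0" --pt "0 0 0 0 0 0 0" --pt "0 0 0 0 0 0 0" --pt "0 0 0 0 0 0 0" --pt "0 0 0 0 0 0 0"

```text
time: 8.17
position: [0.4397, 0.009, 0.0317]
tool_rot: [0.001, 1.0, -0.0, 0.0]
ft_force: [0.1, -0.0, 3.1]
grip_width: 0.0334
```

```bash
python3 - <<'E'
from h import *
o=robot.get_obs();print(o['grip_width'],o['position'],o['time'],delta([.521,.310,.12],90))
E
```

```text
0.033416394350624996 [0.43970846 0.00896392 0.0317097 ] 8.1667 (array([-8.05, 30.12, -8.83]), np.float64(-0.1))
```

Request:
apply_moves --pt "0 0 -1 0 0 0 0" --pt "0 0 -3 0 0 0 0" --pt "0 0 -6 0 0 0 0" --pt "-0.5 1.5 -8 0 0 0 0" --pt "-1.1 4.3 -9 0 0 0 0"

```text
time: 8.58
position: [0.4521, 0.0506, 0.1236]
tool_rot: [0.003, 1.0, -0.001, 0.002]
ft_force: [1.0, -0.7, -1.4]
grip_width: 0.0333
```

Request:
apply_moves --pt "-1 3.6 0 0 0 0 0" --pt "-2 7.2 0 0 0 0 0" --pt "-3 10.8 0 0 0 0 0" --pt "-4 14.4 0 0 0 0 0" --pt "-5 18 0 0 0 0 0"

```text
time: 9.0
position: [0.5009, 0.2336, 0.1213]
tool_rot: [0.001, 1.0, -0.0, -0.0]
ft_force: [0.9, 0.7, -1.1]
grip_width: 0.0333
```

Request:
apply_moves --pt "-0.9 3.4 0 0 0 0 0" --pt "-1.6 6.3 0 0 0 0 0" --pt "-2 7.8 0 0 0 0 0" --pt "-2 7.8 2 0 0 0 0" --pt "-2 7.8 4 0 0 0 0"

```text
time: 9.42
position: [0.5222, 0.3117, 0.0817]
tool_rot: [-0.0, 1.0, 0.001, 0.002]
ft_force: [-0.4, -0.6, -1.0]
grip_width: 0.0332
```

Request:
apply_moves --pt "0 0 0.5 0 0 0 0" --pt "0 0 1 0 0 0 0" --pt "0 0 1 0 0 0 0" --pt "0 0 1 0 0 0 0"

```text
time: 9.75
position: [0.5217, 0.3095, 0.0718]
tool_rot: [0.002, 1.0, 0.0, 0.0]
ft_force: [0.9, 0.4, -1.4]
grip_width: 0.0335
```

```bash
python3 - <<'E'
from h import *
o=robot.get_obs();print(o['grip_width'],o['position'],delta([.521,.310,.0347],90))
E
```

```text
0.03348789545681646 [0.52169605 0.30951524 0.07180551] (array([0.07, 0.05, 3.71]), np.float64(-0.2))
```

Request:
apply_moves --pt "0 0 1.2 0 0 0 0" --pt "0 0 2.4 0 0 0 0" --pt "0 0 3.1 0 0 0 0" --pt "0 0 3.5 0 0 0 0" --pt "0 0 3.7 0 0 0 0"

```text
time: 10.17
position: [0.5205, 0.3093, 0.0342]
tool_rot: [0.001, 1.0, -0.001, -0.001]
ft_force: [-3.3, -1.5, 16.2]
grip_width: 0.0334
```

Request:
apply_moves --pt "0 0 0 0 0 0 0" --pt "0 0 0 0 0 0 0" --pt "0 0 0 0 0 0 0"

```text
time: 10.42
position: [0.5216, 0.3098, 0.0345]
tool_rot: [0.001, 1.0, 0.0, 0.0]
ft_force: [0.1, 0.5, -0.8]
grip_width: 0.0334
```

Request:
apply_moves --pt "0 0 0 0 0 0 0.55" --pt "0 0 0 0 0 0 0.6" --pt "0 0 0 0 0 0 1" --pt "0 0 0 0 0 0 1" --pt "0 0 0 0 0 0 1"

```text
time: 10.83
position: [0.5215, 0.3098, 0.0347]
tool_rot: [0.001, 1.0, 0.0, 0.0]
ft_force: [-0.9, 0.1, 0.0]
grip_width: 0.0588
```

Request:
apply_moves --pt "0 0 0 0 0 0 1" --pt "0 0 0 0 0 0 1" --pt "0 0 -3 0 0 0 1" --pt "0 0 -7 0 0 0 1" --pt "0 0 -10 0 0 0 1"

```text
time: 11.25
position: [0.5215, 0.3098, 0.136]
tool_rot: [0.001, 1.0, -0.0, -0.0]
ft_force: [0.9, 0.6, 0.0]
grip_width: 0.0854
```

Request:
apply_moves --pt "0.6 -3.9 0 0 0 0 1" --pt "1.2 -7.8 0 0 0 0 1" --pt "1.8 -11.7 0 0 0 0 1" --pt "2.4 -15.6 0 0 0 0 1" --pt "3 -19.5 0 0 0 0 1"

```text
time: 11.67
position: [0.4904, 0.1135, 0.1349]
tool_rot: [0.001, 1.0, -0.0, 0.0]
ft_force: [1.0, -0.2, -0.4]
grip_width: 0.087
```

Request:
apply_moves --pt "0.8 -3.9 0 0 0 0 1" --pt "1.6 -7.8 0 0 0 0 1" --pt "2.4 -11.7 0 0 0 0 1" --pt "3.2 -15.6 0 0 0 0 1" --pt "4 -19.5 0 0 0 0 1"

```text
time: 12.08
position: [0.4499, -0.0818, 0.1347]
tool_rot: [0.001, 1.0, -0.0, 0.0]
ft_force: [1.2, -0.5, -0.1]
grip_width: 0.0869
```

Request:
apply_moves --pt "0.2 -2.5 0 0 0 0 1" --pt "0.2 -4 0 0 0 0 1" --pt "0.2 -4 0 0 0 0 1" --pt "0.2 -4 0 0 0 0 1" --pt "0.2 -4 0 0 0 0 1"

```text
time: 12.5
position: [0.448, -0.1193, 0.1345]
tool_rot: [0.001, 1.0, 0.0, -0.0]
ft_force: [-1.0, 0.8, -0.5]
grip_width: 0.0868
```

```bash
python3 - <<'E'
from h import *
o=robot.get_obs();print(o['grip_width'],o['position'],delta([.449,-.120,.036],90))
p=robot.camera_params('wrist');im=robot.camera('wrist')[:,:,::-1];cv2.imwrite('pics/w2.png',im)
M=R.from_quat(p['rotation']).as_matrix();c=p['mtx']@(M.T@(np.array([.4494,-.1203,.075])-p['origin']));print(c[:2]/c[2])
E
```

```text
0.08683769201552992 [ 0.44796484 -0.11927505  0.13450592] (array([-0.11, -0.08,  9.85]), np.float64(-0.1))
[321.42466071 276.6287161 ]
```

View pics/w2.png

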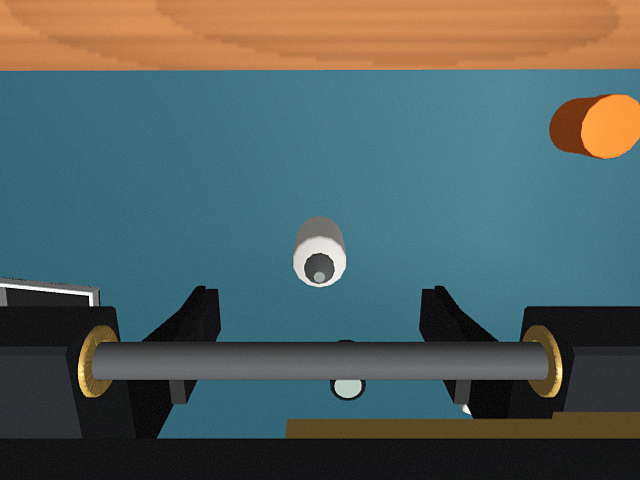

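The nozzle tip is at (320,277), exactly where predicted. I grasp the bottle.

Request:
apply_moves --pt "-0.1 0 2.5 0 0 0 1" --pt "-0.1 0 5 0 0 0 1" --pt "-0.1 0 7.5 0 0 0 1" --pt "-0.1 0 9.2 0 0 0 1" --pt "-0.1 0 9.8 0 0 0 1"

```text
time: 12.97
position: [0.4482, -0.118, 0.0345]
tool_rot: [0.0, 1.0, 0.001, -0.002]
ft_force: [-0.8, 0.1, -1.0]
grip_width: 0.0868
```

Request:
apply_moves --pt "0 0 0 0 0 0 0" --pt "0 0 0 0 0 0 0" --pt "0 0 0 0 0 0 0" --pt "0 0 0 0 0 0 0" --pt "0 0 0 0 0 0 0"

```text
time: 13.38
position: [0.45, -0.1202, 0.0375]
tool_rot: [0.001, 1.0, -0.001, 0.001]
ft_force: [-0.0, -0.3, -0.5]
grip_width: 0.0617
```

Request:
apply_moves --pt "0 0 0 0 0 0 0" --pt "0 0 0 0 0 0 0" --pt "0 0 0 0 0 0 0" --pt "0 0 0 0 0 0 0" --pt "0 0 0 0 0 0 0"

```text
time: 13.8
position: [0.4494, -0.1201, 0.0366]
tool_rot: [0.001, 1.0, -0.0, 0.0]
ft_force: [-0.6, -0.2, 1.1]
grip_width: 0.0315
```

```bash
python3 - <<'E'
from h import *
o=robot.get_obs();print(o['grip_width'],o['position'],o['time'],delta([.455,.324,.14],90))
E
```

```text
0.031472045261748655 [ 0.44938337 -0.12011291  0.03663478] 13.8 (array([ -0.45,  44.41, -10.34]), np.float64(-0.2))
```

Request:
apply_moves --pt "0 0 -1 0 0 0 0" --pt "0 0 -3 0 0 0 0" --pt "0 0 -6 0 0 0 0" --pt "0 1.5 -9 0 0 0 0" --pt "0 4 -10 0 0 0 0"

```text
time: 14.22
position: [0.4521, -0.0822, 0.1403]
tool_rot: [0.003, 1.0, -0.002, 0.004]
ft_force: [1.5, 0.6, -0.6]
grip_width: 0.0313
```

Request:
apply_moves --pt "0 3.4 0 0 0 0 0" --pt "0 7 0 0 0 0 0" --pt "0 10.6 0 0 0 0 0" --pt "0 14.2 0 0 0 0 0" --pt "0 17.8 0 0 0 0 0"

```text
time: 14.63
position: [0.4494, 0.0995, 0.1372]
tool_rot: [0.001, 1.0, -0.0, 0.0]
ft_force: [0.7, -0.4, -0.8]
grip_width: 0.0317
```

Request:
apply_moves --pt "-0.1 3.6 0 0 0 0 0" --pt "-0.2 7.2 0 0 0 0 0" --pt "-0.3 10.8 0 0 0 0 0" --pt "-0.4 14.4 0 0 0 0 0" --pt "-0.5 18 0 0 0 0 0"

```text
time: 15.05
position: [0.4546, 0.2797, 0.1372]
tool_rot: [0.001, 1.0, -0.0, -0.0]
ft_force: [0.9, -0.1, -0.5]
grip_width: 0.031
```

Request:
apply_moves --pt "0 3 0 0 0 0 0" --pt "0 4.6 0 0 0 0 0" --pt "0 4.6 2 0 0 0 0" --pt "0 4.6 4 0 0 0 0" --pt "0 4.6 6 0 0 0 0"

```text
time: 15.47
position: [0.4553, 0.3247, 0.0768]
tool_rot: [0.0, 1.0, 0.0, 0.001]
ft_force: [0.3, -0.3, -0.3]
grip_width: 0.0313
```

Request:
apply_moves --pt "0 0 0 0 0 0 0" --pt "0 0 0 0 0 0 0" --pt "0 0 0 0 0 0 0" --pt "0 0 0 0 0 0 0"

```text
time: 15.8
position: [0.4563, 0.3242, 0.0779]
tool_rot: [0.001, 1.0, 0.0, 0.001]
ft_force: [0.3, 0.1, -0.1]
grip_width: 0.0312
```

```bash
python3 - <<'E'
from h import *
o=robot.get_obs();print(o['grip_width'],o['position'],delta([.455,.324,.0396],90))
E
```

```text
0.031175700898807116 [0.45634573 0.32416788 0.07794017] (array([ 0.14, -0.02,  3.83]), np.float64(-0.2))
```

Request:
apply_moves --pt "0 0 1.2 0 0 0 0" --pt "0 0 2.4 0 0 0 0" --pt "0 0 3.2 0 0 0 0" --pt "0 0 3.6 0 0 0 0" --pt "0 0 3.8 0 0 0 0"

```text
time: 16.22
position: [0.455, 0.3236, 0.039]
tool_rot: [0.001, 1.0, -0.0, -0.001]
ft_force: [-5.1, -1.9, 23.1]
grip_width: 0.0315
```

Request:
apply_moves --pt "0 0 0 0 0 0 0" --pt "0 0 0 0 0 0 0" --pt "0 0 0 0 0 0 0"

```text
time: 16.47
position: [0.455, 0.3236, 0.0391]
tool_rot: [0.001, 1.0, -0.0, -0.0]
ft_force: [-1.9, -1.6, 5.1]
grip_width: 0.0312
```

Request:
apply_moves --pt "0 0 0 0 0 0 0.5" --pt "0 0 0 0 0 0 0.6" --pt "0 0 0 0 0 0 1" --pt "0 0 0 0 0 0 1" --pt "0 0 0 0 0 0 1"

```text
time: 16.88
position: [0.4556, 0.324, 0.0384]
tool_rot: [0.001, 1.0, 0.0, 0.0]
ft_force: [0.1, 0.3, -0.2]
grip_width: 0.0572
```

Request:
apply_moves --pt "0 0 0 0 0 0 1" --pt "0 0 0 0 0 0 1" --pt "0 0 -3 0 0 0 1" --pt "0 0 -7 0 0 0 1" --pt "0 0 -10 0 0 0 1"

```text
time: 17.3
position: [0.4555, 0.3239, 0.1399]
tool_rot: [0.001, 1.0, -0.0, -0.0]
ft_force: [0.9, 0.4, 1.1]
grip_width: 0.085
```

Request:
apply_moves --pt "-2.6 -2.7 0 0 0 0 1" --pt "-5.2 -5.4 0 0 0 0 1" --pt "-7.8 -8.1 0 0 0 0 1" --pt "-10.4 -10.8 0 0 0 0 1" --pt "-13 -13.5 0 0 0 0 1"

```text
time: 17.72
position: [0.586, 0.1873, 0.1387]
tool_rot: [0.001, 1.0, 0.0, 0.0]
ft_force: [-0.0, 1.0, 0.3]
grip_width: 0.087
```

Request:
apply_moves --pt "-2.6 -2.7 0 0 0 0 1" --pt "-5.2 -5.4 0 0 0 0 1" --pt "-7.6 -8 0 0 0 0 1" --pt "-7.6 -8 0 0 0 0 1" --pt "-7.6 -8 0 0 0 0 1"

```text
time: 18.13
position: [0.6621, 0.1064, 0.1382]
tool_rot: [0.003, 1.0, 0.0, 0.0]
ft_force: [-0.6, 0.4, -0.4]
grip_width: 0.0872
```

Request:
apply_moves --pt "0 0 0 0 0 0 1" --pt "0 0 0 0 0 0 1"

```text
time: 18.3
position: [0.6594, 0.1095, 0.1382]
tool_rot: [0.001, 1.0, 0.0, -0.001]
ft_force: [-0.2, 0.6, 0.4]
grip_width: 0.0868
```

```bash
python3 - <<'E'
from h import *
o=robot.get_obs();print(o['grip_width'],o['position'],delta([.6615,.1095,.033],90))
p=robot.camera_params('wrist');im=robot.camera('wrist')[:,:,::-1];cv2.imwrite('pics/w3.png',im)
M=R.from_quat(p['rotation']).as_matrix();c=p['mtx']@(M.T@(np.array([.6619,.1094,.045])-p['origin']));print(c[:2]/c[2])
E
```

```text
0.08679099709503955 [0.6594061  0.10953174 0.13815165] (array([-2.300e-01, -1.000e-02,  1.051e+01]), np.float64(-0.1))
[322.61484994 257.99785524]
```

View pics/w3.png

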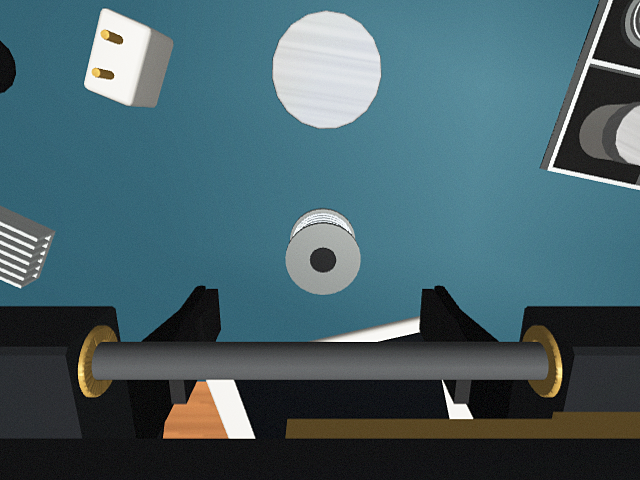

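The bore is at (323,259), against (323,258) predicted. I grasp the large spool.

Request:
apply_moves --pt "-0.2 0 3 0 0 0 1" --pt "-0.2 0 6 0 0 0 1" --pt "-0.2 0 8.5 0 0 0 1" --pt "-0.2 0 10 0 0 0 1" --pt "-0.2 0 10.5 0 0 0 1"

```text
time: 18.77
position: [0.6597, 0.1099, 0.0305]
tool_rot: [0.0, 1.0, 0.0, -0.003]
ft_force: [-0.6, 0.6, 0.1]
grip_width: 0.0866
```

Request:
apply_moves --pt "0 0 0 0 0 0 0" --pt "0 0 0 0 0 0 0" --pt "0 0 0 0 0 0 0" --pt "0 0 0 0 0 0 0" --pt "0 0 0 0 0 0 0" --newtons 35

```text
time: 19.18
position: [0.6638, 0.1085, 0.035]
tool_rot: [0.001, 1.0, -0.0, 0.001]
ft_force: [-0.3, 0.1, 0.8]
grip_width: 0.0613
```

Request:
apply_moves --pt "0 0 0 0 0 0 0" --pt "0 0 0 0 0 0 0" --pt "0 0 0 0 0 0 0" --pt "0 0 0 0 0 0 0"

```text
time: 19.52
position: [0.6633, 0.1088, 0.0343]
tool_rot: [0.001, 1.0, 0.0, 0.001]
ft_force: [-0.6, 1.5, 4.6]
grip_width: 0.0453
```

```bash
python3 - <<'E'
from h import *
o=robot.get_obs();print(o['grip_width'],o['position'],o['time'],delta([.583,-.327,.13],90))
E
```

```text
0.04534420627514968 [0.66333245 0.10882125 0.03425163] 19.5167 (array([  7.9 , -43.6 ,  -9.61]), np.float64(-0.2))
```

Request:
apply_moves --pt "0 0 -1 0 0 0 0" --pt "0 0 -3 0 0 0 0" --pt "0 0 -6 0 0 0 0" --pt "0.3 -1.5 -8 0 0 0 0" --pt "0.8 -4 -9 0 0 0 0"

```text
time: 19.93
position: [0.6564, 0.07, 0.1265]
tool_rot: [-0.001, 1.0, 0.0, 0.002]
ft_force: [0.9, -0.6, -3.2]
grip_width: 0.0451
```

Request:
apply_moves --pt "0.6 -3.4 0 0 0 0 0" --pt "1.3 -7 0 0 0 0 0" --pt "1.9 -10.6 0 0 0 0 0" --pt "2.6 -14.2 0 0 0 0 0" --pt "3.2 -17.6 0 0 0 0 0"

```text
time: 20.35
position: [0.6209, -0.1094, 0.1233]
tool_rot: [0.001, 1.0, -0.0, -0.001]
ft_force: [0.3, -0.1, -3.0]
grip_width: 0.0456
```

Request:
apply_moves --pt "0.6 -3.6 0 0 0 0 0" --pt "1.3 -7.2 0 0 0 0 0" --pt "1.9 -10.8 0 0 0 0 0" --pt "2.6 -14.4 0 0 0 0 0" --pt "3.2 -17.6 0 0 0 0 0"

```text
time: 20.77
position: [0.5885, -0.2858, 0.1233]
tool_rot: [0.002, 1.0, -0.0, -0.001]
ft_force: [0.3, 0.1, -3.1]
grip_width: 0.0451
```

Request:
apply_moves --pt "0.5 -3 0 0 0 0 0" --pt "0.7 -4.4 0 0 0 0 0" --pt "0.7 -4.4 2 0 0 0 0" --pt "0.7 -4.4 4 0 0 0 0" --pt "0.7 -4.4 5 0 0 0 0"

```text
time: 21.18
position: [0.581, -0.3263, 0.0711]
tool_rot: [0.002, 1.0, 0.002, -0.002]
ft_force: [-0.9, 0.9, -3.0]
grip_width: 0.0454
```

Request:
apply_moves --pt "0 0 0 0 0 0 0" --pt "0 0 0 0 0 0 0" --pt "0 0 0 0 0 0 0" --pt "0 0 0 0 0 0 0"

```text
time: 21.52
position: [0.5838, -0.3275, 0.0749]
tool_rot: [0.001, 1.0, -0.001, 0.001]
ft_force: [0.3, 0.5, -2.4]
grip_width: 0.0451
```

```bash
python3 - <<'E'
from h import *
o=robot.get_obs();print(o['grip_width'],o['position'],delta([.583,-.327,.0372],90))
E
```

```text
0.04512332536978459 [ 0.58381514 -0.32751316  0.07489791] (array([0.09, 0.06, 3.77]), np.float64(-0.1))
```

Request:
apply_moves --pt "0 0 1.2 0 0 0 0" --pt "0 0 2.4 0 0 0 0" --pt "0 0 3.2 0 0 0 0" --pt "0 0 3.6 0 0 0 0" --pt "0 0 3.75 0 0 0 0"

```text
time: 21.93
position: [0.5817, -0.3264, 0.0365]
tool_rot: [0.001, 1.0, 0.001, -0.002]
ft_force: [-5.0, 4.4, 14.2]
grip_width: 0.0453
```

Request:
apply_moves --pt "0 0 0 0 0 0 0" --pt "0 0 0 0 0 0 0" --pt "0 0 0 0 0 0 0"

```text
time: 22.18
position: [0.5818, -0.3264, 0.0366]
tool_rot: [0.001, 1.0, 0.001, -0.001]
ft_force: [-2.5, 2.9, 5.9]
grip_width: 0.0452
```

Request:
apply_moves --pt "0 0 0 0 0 0 0.65" --pt "0 0 0 0 0 0 0.7" --pt "0 0 0 0 0 0 1" --pt "0 0 0 0 0 0 1" --pt "0 0 0 0 0 0 1"

```text
time: 22.6
position: [0.583, -0.3276, 0.0359]
tool_rot: [0.001, 1.0, -0.0, 0.0]
ft_force: [0.1, 0.1, -0.9]
grip_width: 0.0707
```

Request:
apply_moves --pt "0 0 0 0 0 0 1" --pt "0 0 0 0 0 0 1" --pt "0 0 -3 0 0 0 1" --pt "0 0 -7 0 0 0 1" --pt "0 0 -10 0 0 0 1"

```text
time: 23.02
position: [0.583, -0.3276, 0.1375]
tool_rot: [0.001, 1.0, -0.0, 0.0]
ft_force: [-0.1, -1.5, 0.1]
grip_width: 0.0868
```

Request:
apply_moves --pt "0.4 3.5 0 0 0 0 1" --pt "0.8 7 0 0 0 0 1" --pt "1.2 10.5 0 0 0 0 1" --pt "1.6 14 0 0 0 0 1" --pt "2 17.5 0 0 0 0 1"

```text
time: 23.43
position: [0.5629, -0.151, 0.1363]
tool_rot: [0.002, 1.0, -0.0, 0.0]
ft_force: [0.4, 0.5, 0.6]
grip_width: 0.0872
```

Request:
apply_moves --pt "0.4 3.5 0 0 0 6 1" --pt "0.8 7 0 0 0 12 1" --pt "1.2 10.5 0 0 0 18 1" --pt "1.4 14 0 0 0 23.5 1" --pt "1.4 15 0 0 0 23.5 1"

```text
time: 23.85
position: [0.5478, 0.0023, 0.136]
tool_rot: [0.205, 0.979, 0.001, -0.001]
ft_force: [-0.2, -0.4, -0.3]
grip_width: 0.0869
```

Request:
apply_moves --pt "0 0 0 0 0 0 1" --pt "0 0 0 0 0 0 1" --pt "0 0 0 0 0 0 1"

```text
time: 24.1
position: [0.5504, -0.0036, 0.1362]
tool_rot: [0.205, 0.979, -0.0, 0.001]
ft_force: [0.7, 1.2, 0.0]
grip_width: 0.0866
```

```bash
python3 - <<'E'
from h import *
p=robot.camera_params('wrist');im=robot.camera('wrist')[:,:,::-1];cv2.imwrite('pics/w4.png',im)
o=robot.get_obs();print(o['grip_width'],o['position'],o['q'],delta([.549,-.002,.031],66.5))
m=(im.min(2)>205).astype(np.uint8);m[300:]=0
for c in cv2.findContours(m,0,2)[0]:
    if cv2.contourArea(c)>500: r=cv2.minAreaRect(c);b=cv2.boxPoints(r);P=np.array([plane(ray(p,x),.04) for x in b]);e=P[1]-P[0];f=P[2]-P[1];print(r,P.mean(0),[ (np.linalg.norm(g).round(4),np.degrees(np.arctan2(g[1],g[0])).round(1)) for g in(e,f)])
E
```

```text
0.08654397833230912 [ 0.55036016 -0.00392865  0.13612563] [-2.09979325e-01  5.76333929e-01  1.71706128e+00 -5.84449993e-04
  8.47128905e-01 -1.36670609e+00] (array([ 0.21,  0.12, 10.51]), np.float64(-0.2))
((322.9999694824219, 247.5), (64.99998474121094, 41.99999237060547), 90.0) [ 0.54901446 -0.00277351  0.04      ] [(np.float64(0.0251), np.float64(66.3)), (np.float64(0.0418), np.float64(-22.7))]
((509.50189208984375, 172.46583557128906), (63.464263916015625, 104.9683609008789), 66.57130432128906) [0.550494   0.11422935 0.04      ] [(np.float64(0.0567), np.float64(90.4)), (np.float64(0.0382), np.float64(7.7))]
```

View pics/w4.png

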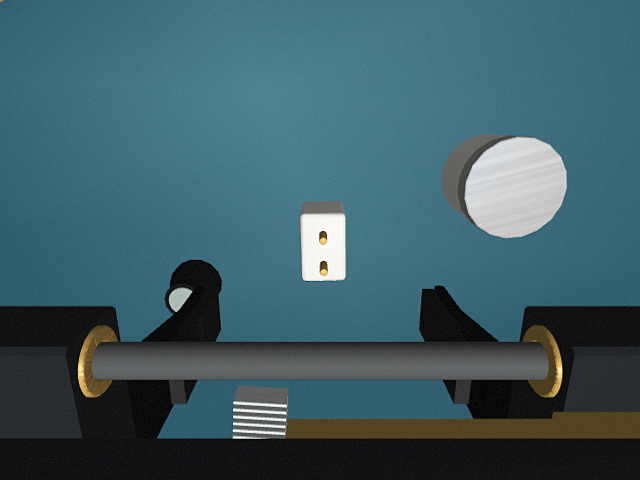

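The charger's top centre is at (323,247), squared to the jaws at (0.549, -0.003), and the loupe and large jar clear the fingers. I grasp it.

Request:
apply_moves --pt "0.2 0 3 0 0 0 1" --pt "0.2 0 6 0 0 0 1" --pt "0.2 0 8.5 0 0 0 1" --pt "0.2 0 10 0 0 0 1" --pt "0.2 0 10.5 0 0 0 1"

```text
time: 24.57
position: [0.5466, -0.003, 0.0284]
tool_rot: [0.206, 0.979, -0.0, -0.002]
ft_force: [-0.2, 0.3, 0.1]
grip_width: 0.087
```

Request:
apply_moves --pt "0 0 0 0 0 0 0" --pt "0 0 0 0 0 0 0" --pt "0 0 0 0 0 0 0" --pt "0 0 0 0 0 0 0" --pt "0 0 0 0 0 0 0" --newtons 25

```text
time: 24.98
position: [0.5486, -0.0017, 0.0322]
tool_rot: [0.205, 0.979, -0.0, 0.001]
ft_force: [0.1, -0.4, -0.3]
grip_width: 0.0622
```

Request:
apply_moves --pt "0 0 0 0 0 0 0" --pt "0 0 0 0 0 0 0" --pt "0 0 0 0 0 0 0" --pt "0 0 0 0 0 0 0" --pt "0 0 0 0 0 0 0"

```text
time: 25.4
position: [0.5479, -0.0014, 0.0311]
tool_rot: [0.205, 0.979, 0.0, 0.0]
ft_force: [0.5, -0.1, -0.1]
grip_width: 0.0285
```

```bash
python3 - <<'E'
from h import *
o=robot.get_obs();print(o['grip_width'],o['position'],o['time'],delta([.517,-.319,.12],83.4))
E
```

```text
0.028459540905123006 [ 0.54785702 -0.00142461  0.03109628] 25.4 (array([ -9.91, -30.33,  -8.89]), np.float64(-17.0))
```

Request:
apply_moves --pt "0 0 0 0 0 0 0" --pt "0 0 -1 0 0 0 0" --pt "0 0 -3 0 0 0 0" --pt "0 0 -6 0 0 0 0" --pt "-1.1 -3.4 -9 0 0 0 0"

```text
time: 25.82
position: [0.5437, -0.0294, 0.1188]
tool_rot: [0.203, 0.979, 0.001, -0.001]
ft_force: [1.3, 0.1, -1.0]
grip_width: 0.0278
```

Request:
apply_moves --pt "-1.2 -3.6 0 0 0 0 0" --pt "-2.4 -7.2 0 0 0 0 0" --pt "-3.6 -10.9 0 0 0 0 0" --pt "-4.8 -14.6 0 0 0 0 0" --pt "-6 -18.2 0 0 0 0 0"

```text
time: 26.23
position: [0.526, -0.2258, 0.1186]
tool_rot: [0.205, 0.979, -0.0, 0.0]
ft_force: [0.3, 0.6, -0.6]
grip_width: 0.0282
```

Request:
apply_moves --pt "-1.1 -3.4 0 0 0 -5 0" --pt "-2.2 -6.8 0 0 0 -10 0" --pt "-2.8 -8.7 0 0 0 -15 0" --pt "-2.8 -8.7 1 0 0 -17 0" --pt "-2.8 -8.7 3 0 0 -17 0"

```text
time: 26.65
position: [0.5186, -0.3186, 0.0903]
tool_rot: [0.059, 0.998, -0.002, 0.003]
ft_force: [0.3, -0.2, -0.7]
grip_width: 0.0282
```

Request:
apply_moves --pt "0 0 1 0 0 0 0" --pt "0 0 1.5 0 0 0 0" --pt "0 0 1.5 0 0 0 0" --pt "0 0 1.5 0 0 0 0" --pt "0 0 1.5 0 0 0 0"

```text
time: 27.07
position: [0.518, -0.3149, 0.0736]
tool_rot: [0.058, 0.998, -0.0, 0.0]
ft_force: [0.3, 0.5, -1.1]
grip_width: 0.028
```

```bash
python3 - <<'E'
from h import *
o=robot.get_obs();print(o['grip_width'],o['position'],delta([.517,-.319,.0340],83.4))
E
```

```text
0.027959777035456105 [ 0.51795034 -0.31492042  0.07357829] (array([ 0.05, -0.41,  3.96]), np.float64(-0.0))
```

Request:
apply_moves --pt "0 -0.4 1.2 0 0 0 0" --pt "0 -0.4 2.4 0 0 0 0" --pt "0 -0.4 3.3 0 0 0 0" --pt "0 -0.4 3.75 0 0 0 0" --pt "0 -0.4 3.95 0 0 0 0"

```text
time: 27.48
position: [0.516, -0.3181, 0.0333]
tool_rot: [0.058, 0.998, 0.001, -0.001]
ft_force: [-3.4, 3.8, 20.8]
grip_width: 0.0277
```

Request:
apply_moves --pt "0 0 0 0 0 0 0" --pt "0 0 0 0 0 0 0" --pt "0 0 0 0 0 0 0"

```text
time: 27.73
position: [0.5161, -0.3182, 0.0333]
tool_rot: [0.058, 0.998, 0.001, -0.001]
ft_force: [-2.5, 2.0, 5.8]
grip_width: 0.0277
```

Request:
apply_moves --pt "0 0 0 0 0 0 0.5" --pt "0 0 0 0 0 0 0.6" --pt "0 0 0 0 0 0 1" --pt "0 0 0 0 0 0 1" --pt "0 0 0 0 0 0 1"

```text
time: 28.15
position: [0.517, -0.319, 0.0331]
tool_rot: [0.058, 0.998, -0.0, 0.0]
ft_force: [-1.5, 0.6, 0.1]
grip_width: 0.0534
```

Request:
apply_moves --pt "0 0 0 0 0 0 1" --pt "0 0 0 0 0 0 1" --pt "0 0 -3 0 0 0 1" --pt "0 0 -7 0 0 0 1" --pt "0 0 -11 0 0 0 1"

```text
time: 28.57
position: [0.516, -0.3182, 0.1432]
tool_rot: [0.058, 0.998, 0.001, -0.001]
ft_force: [0.9, -1.1, 1.1]
grip_width: 0.0838
```

Request:
apply_moves --pt "0.8 4 -1 0 0 0 1" --pt "1.6 8 -2 0 0 0 1" --pt "2.4 12 -3 0 0 0 1" --pt "3.2 16 -4 0 0 0 1" --pt "4 20 -5 0 0 0 1"

```text
time: 28.98
position: [0.4999, -0.1156, 0.1936]
tool_rot: [0.058, 0.998, 0.0, 0.0]
ft_force: [-0.1, -0.3, 0.6]
grip_width: 0.0866
```

Request:
apply_moves --pt "0.8 4 0 0 0 0 1" --pt "1.6 8 0 0 0 0 1" --pt "2.4 11 0 0 0 0 1" --pt "2.4 11 0 0 0 0 1" --pt "2.4 11 0 0 0 0 1"

```text
time: 29.4
position: [0.4889, -0.0036, 0.1931]
tool_rot: [0.056, 0.998, -0.0, 0.0]
ft_force: [0.1, 0.2, 0.4]
grip_width: 0.0869
```

```bash
python3 - <<'E'
from h import *
a=robot.camera('top')[:,:,::-1];b=robot.camera('side')[:,:,::-1]
z=lambda i,f:cv2.resize(i,None,fx=f,fy=f,interpolation=cv2.INTER_CUBIC)
c=np.zeros((600,800,3),np.uint8)
for i,x,y,f in((a[175:305,110:210],0,0,2.5),(a[185:280,485:555],260,0,3),(b[110:180,225:340],0,330,3.4),(b[360:455,315:435],400,290,3.2)):
    j=z(i,f);h,w=j.shape[:2];j=j[:600-y,:800-x];c[y:y+j.shape[0],x:x+j.shape[1]]=j
cv2.imwrite('pics/fin.png',c);cv2.imwrite('pics/side_f.png',b);print(robot.get_obs()['position'],robot.get_obs()['time'])
E
```

```text
[ 0.48994062 -0.00581117  0.19314728] 29.5
```

View pics/fin.png

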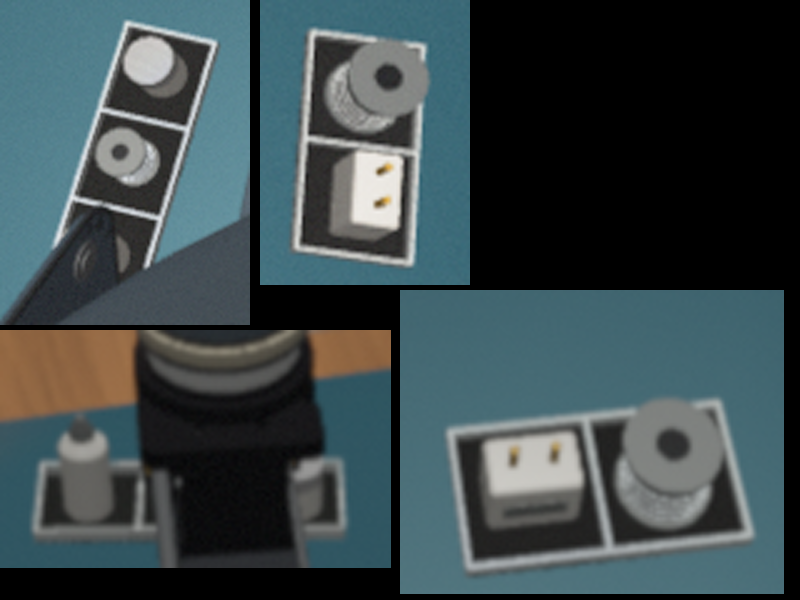

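View pics/side_f.png

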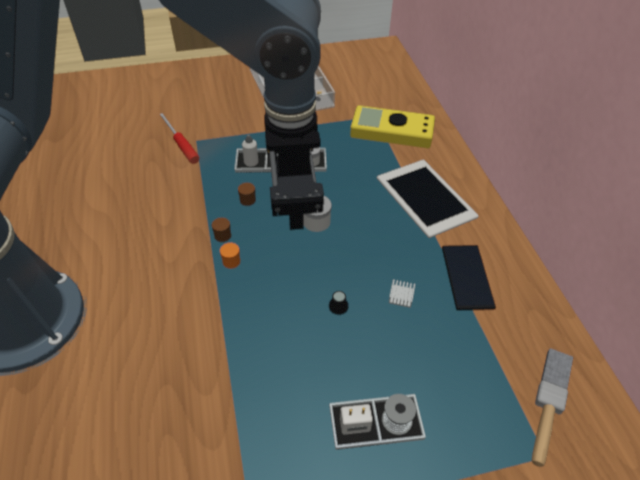

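All five stand upright, one to a compartment, and the large jar, loupe and heat sink look unmoved. I do one numeric check and then hand in.

```bash
python3 - <<'E'
from h import *
t,s=robot.camera_params('top'),robot.camera_params('side')
print('Lspool',tri(ray(t,(527.7,210.7)),ray(s,(400,408.1))),'want .583 -.327 .0465')
print('charger',tri(ray(t,(523.7,248.3)),ray(s,(356.3,414))),'want .517 -.319 .0425')
print('jar',plane(ray(t,(169.2,199.4)),.0385),'sspool',plane(ray(t,(158,235.8)),.0385),'bottle',plane(ray(s,(249.1,137.1)),.0775))
d=cv2.absdiff(cv2.imread('pics/side0.png'),cv2.imread('pics/side_f.png'))
for n,(x,y) in {'loupe':(339,302),'heatsink':(402,292),'Ljar right':(329,218)}.items(): w=4 if 'jar' in n else 16; print(n,d[y-w:y+w,x-w:x+w].mean())
E
```

```text
Lspool (array([ 0.58097003, -0.32743264,  0.04816352]), np.float64(0.0006197412602870794)) want .583 -.327 .0465
charger (array([ 0.51629591, -0.31923422,  0.04219981]), np.float64(3.808129421804761e-05)) want .517 -.319 .0425
jar [0.58818257 0.29444592 0.0385    ] sspool [0.52235182 0.30740032 0.0385    ] bottle [0.45513385 0.31469074 0.0775    ]
loupe 3.5745442708333335
heatsink 4.936197916666667
Ljar right 4.078125
```

```bash
python3 -c "
from rig import robot
robot.hand_in()"
```

```text
the job is handed in; nothing more can be done
```

I put all five things in their trays, one to a compartment, and handed the job in at about 29.5 s of robot time. The large spool and the charger are in the two-compartment tray. The small jar, small spool and bottle are in the three-compartment tray.

- **Upright and placed:** the last pictures show all five upright, but the arm hid the middle compartment in the side view and most of the bottle in the top view.
- **Large spool and charger:** two views put them within about 2 mm of their compartment centres, with tops at the right height.
- **Small jar and small spool:** one top view puts them within about 4 mm. It assumes their height, so only the force and height readings while setting them down show that they sit on the floor.
- **Bottle:** this check disagreed. A single oblique side view read about 9 mm off in y, while the gripper let go within 1 mm of the centre. Either way it is inside the 22 mm allowed. I put it down to an imprecise pixel reading and did not measure again.
- **Large jar, loupe and heat sink:** their patches in the side picture match the start apart from slight differences, so they did not move noticeably. For the large jar I could compare only a small patch, because the arm partly covered it.

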